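# Open the food-waste caddy by its concealed catch

### The job

The food-waste caddy on the worktop is shut, and its flat white lid has no handle: the catch is a shallow thumb pad of the same plastic, let into the lid somewhere on the half towards you. Feel across the lid for the pad and press it down so that the hatch springs up, then push the raised hatch over, past upright, until it rests fully open by itself. Leave the caddy standing where it is, neither lifted nor shoved along, and leave the things round it alone.

Things in the scene. Friction and masses are not known exactly. Their poses are not given: they have to be found in the camera images.
- caddy: food-waste caddy: round brushed-steel bucket on a rubber foot with a flat white plastic lid, 211 mm across the lid, 176 mm high, standing loose on the worktop (about 2.7 kg). Origin: centre of its underside; z up; its x axis points roughly away from the robot. The lid is clamped on stiffly, turned at an angle that differs from day to day and is not given
- lid_middle (a point): middle of the lid's top face, 175 mm above the caddy's origin, axes those of the bucket. The face is flat and level out to 99 mm, inside a rim 1 mm higher. Let into it in the same white plastic are the catch pad and the hatch. From here the pad lies in a direction within 1.2 rad either way of this point's -x axis, seen from above: it must be felt or seen
- catch_pad (a joint): travel of the catch pad in m: 0 at rest, 0.006 fully down, springs back. Pad: rounded rectangle, 44 mm radially x 70 mm across, its middle 64 mm from the lid's middle, 3 mm below the lid's face, in a recess of 48 x 74 mm (corner radius 9, walls 4 deep). It gives from 1.8 N, takes 6 N at the bottom and frees the hatch at about 0.004
- hatch (a joint): hatch angle, rad. 0: shut, flush, caught. Freed, a spring lifts it in 2 s to 1.0 (damped hinge). Pushed (under 3 N) past 1.57 it falls slowly, in 3 s, to its stop at 1.92; short of that it sinks back. 5 mm thick; straight front edge 170 mm long (a 6 mm tab in its middle), 30 mm from the lid's middle on the pad's side; hinge axis opposite the pad, 78 mm from the middle, 4 mm below the face
- peeler: black-handled vegetable peeler, 170 mm long, lying left in front of the caddy; loose bystander, origin at the centre of its underside
- mug: patterned mug with a handle, 118 x 82 x 98 mm, right at the back; loose bystander, origin at the centre of its underside
- tub: small white jar with a pale blue cap, 54 mm across, 96 mm high, to the left; loose bystander, origin at the centre of its underside
- yoghurt: yoghurt pot, 72 mm across, 71 mm high, to the right; loose bystander, origin at the centre of its underside
- spoon: metal teaspoon, 137 mm long, lying in front; loose bystander, origin at the centre of its underside

How it is judged:
By the outcome, as a careful person would: the job done as asked, in the order asked, and still so for the second after the job is handed in, with the robot touching nothing.
It also fails if it takes over 67 s, if anything falls off the work surface, if the arm or the gripper's body presses on something with over 40 N, if the wrist force passes 120 N, or if a joint passes its speed limit or range.

### The arm

A 6-joint arm with a two-finger parallel gripper is mounted at the origin on a cart in front of the work surface, level with it; the furniture and walls round the work are solid. World frame = base frame: x ahead of the robot, y to its left, z up, the work surface at z = 0. Lengths are in m, angles in rad, forces in N, time in s.
With the tool pointing down it reaches from about 0.35 to 0.975 m from the base axis. Payload 17.4 kg.
Tool frame: the origin (TCP) lies midway between the tips of the shut fingers; the grasp point (between the pads) lies 19 mm behind it (ctrl.grip_depth is the distance from the TCP to the grasp point, in m); y points along the fingers, z is the direction in which the jaws open and shut, and the axes are right-handed (so a half turn about y gives the same grasp; the last joint's range is limited). The gripper opens to 85 mm and grips with 20 to 120 N. Pads are 22 mm wide; open, the fingers measure 114 mm over their backs; the gripper's body (76 mm by 85 mm) begins 54 mm behind the grasp point. The pads swing forward as they close: fully open they stand 13 mm farther back than shut.
Start: joints at [1.164, 0.116, 1.442, -0, 1.584, -0.038], TCP at [0.243, 0.63, 0.231] pointing down, gripper open.
Joint ranges: [-2.83, 2.83], [-0.83, 2.19], [0.07, 2.5], [-1.14, 4.28], [0.01, 3], [-2.97, 2.97]. Speed limits (rad/s): [1.89, 1.89, 2.22, 3.14, 3.14, 3.14].

### API

Orientations are given as a unit quaternion [x, y, z, w].
In Python, from station import monitor, snapshot, calibration, job, ctrl gives the robot as it stands.
- The arm moves only by the shell command python3 -m jog 'ROWS' [OPENING] [FORCE]. ROWS is JSON, a list of rows, each a list of 2 entries, a list of its own where there are three numbers: the shift along the tool's x, y, z each as a share of 0.25 m, from -1 to 1, then the turn, a rotation vector about the tool's x, y, z each as a share of pi/2 rad, from -1 to 1. A call has 1 to 20 rows; each row is the pose to reach, as a shift and turn from the pose measured when the call began, along the tool's axes at that moment; what a row does not reach only later rows make up. A row lasts 1/8 s, in which the tool goes at most 62.5 mm and 10.7 degrees, less where a joint would pass 70% of its speed; a pose out of reach is approached as far as the arm can. A call with a number of a shift or a turn outside -1 to 1 is refused whole. A call with a gripper value outside its range is refused whole. OPENING is the opening, from 0 (shut) to 1 (fully open), set as the call begins (- or left out, the last holds). The fingers move at their own pace and stop on an object; FORCE is the grip in N (left out, the last holds). Time passes only in rows, so rows that repeat a pose let the fingers close. It gives the time, the measured TCP pose, the force and the opening at its end, in the units of the state.
- monitor.read_state(): the state, without advancing time (a new reading comes with each control period).
- snapshot(name): name is "scene" or "top"; returns the picture (384x512x3 uint8, red, green, blue); there is no depth.
- calibration(name): a dict with "fx", "fy", "cx", "cy" (pixels), "world_to_cam" (4x4, takes a point from world to camera coordinates). Camera axes: x right, y up, looking along -z (the intrinsics and any distortion apply to the point x, -y, -z); pixel columns grow to the right and rows downward; lengths in m; the calibration is good to about 2 mm. A picture is of the moment at which its call begins. calibration takes no time and is no camera call.
- job.close_job(): hands the job in, once; it reports no verdict.
The state is a dict: "time": time; "joint_positions": joint angles; "joint_velocities": joint speeds; "joint_torque": joint torques, N m; "ee_pos": TCP position; "tcp_rot": TCP orientation; "force": force on the tool from outside, world axes, zero at the start; "wrist_torque": the same for the moment, N m; "opening": finger opening in m.
Only numpy, scipy, OpenCV 4.12 (cv2) and the standard library are available. Lean on these libraries where they do the work, as an engineer would, in place of code of your own. Each camera call takes 0.05 s, during which the arm holds its last target.

## Working session

There is one attempt and no reset: what is moved stays moved. The work goes in short steps, Python scripts to look and compute and a shell command to move; the robot and the scene stay as the last step left them, time stands still between calls to the robot, and variables do not carry over. Pictures are saved under pics/ and viewed, and the job is handed in when it is done.

```bash
ls; mkdir -p pics; python3 - <<'E'
from station import monitor, snapshot, calibration
import cv2
print(monitor.read_state())
for n in("scene","top"):
    im=snapshot(n); cv2.imwrite(f"pics/{n}0.png",im[:,:,::-1]); c=calibration(n); print(n,c)
E
```

```text
pics
{'time': 0.0, 'joint_positions': array([ 1.16420836e+00,  1.16483828e-01,  1.44229678e+00,  9.50968731e-06,
        1.58400028e+00, -3.77715384e-02]), 'joint_velocities': array([-2.57008710e-04, -3.59078782e-04,  1.26984736e-03,  9.79793001e-05,
       -7.34577283e-04, -1.18556387e-03]), 'joint_torque': array([ 2.51256251e-04, -7.31978559e+01, -6.32463312e+01, -8.34663138e-05,
        6.50621572e-03, -3.13304088e-05]), 'ee_pos': array([0.24325319, 0.62942821, 0.23054406]), 'tcp_rot': array([ 0.69552666, -0.12975429,  0.12956259, -0.69470859]), 'force': array([0.00908557, 0.47391792, 0.38693489]), 'wrist_torque': array([ 0.06132687, -0.04907166, -0.00896332]), 'opening': 0.08548987313308054}
scene {'fx': 462.4562302320684, 'fy': 462.4562302320684, 'cx': 251.1848047942836, 'cy': 194.95195077873507, 'world_to_cam': array([[ 0.85809393, -0.5134792 , -0.00372967, -0.46139806],
       [ 0.35828542,  0.59350924,  0.72067908, -0.25064181],
       [-0.36784012, -0.61974664,  0.69325879, -0.95795116],
       [ 0.        ,  0.        ,  0.        ,  1.        ]])}
top {'fx': 437.9056727489166, 'fy': 437.9056727489166, 'cx': 257.1144768317893, 'cy': 193.49314917937716, 'world_to_cam': array([[ 0.02676301, -0.99963187, -0.00445734, -0.07780455],
       [ 0.99535844,  0.02623573,  0.09259186, -0.51801382],
       [-0.09244083, -0.00691468,  0.99569417, -1.30012866],
       [ 0.        ,  0.        ,  0.        ,  1.        ]])}
```

View pics/scene0.png

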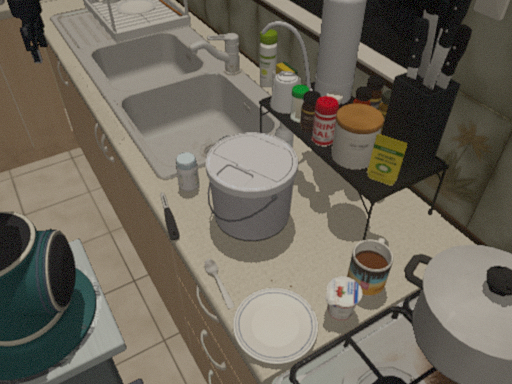

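View pics/top0.png

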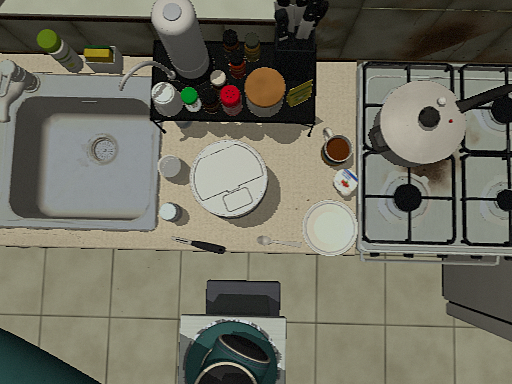

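The top view shows the lid centred near (229,178), with a rectangular pad outline near (240,199) and the hatch edge running just above it. I'll zoom in and measure.

```bash
cat > h.py <<'E'
import numpy as np,cv2
from station import monitor,snapshot,calibration
def ray(n,u,v,z):
    c=calibration(n);W=c["world_to_cam"];R=W[:3,:3];t=W[:3,3]
    d=R.T@np.array([(u-c["cx"])/c["fx"],-(v-c["cy"])/c["fy"],-1]);o=-R.T@t
    return o+d*(z-o[2])/d[2]
def proj(n,p):
    c=calibration(n);W=c["world_to_cam"];q=W[:3,:3]@np.array(p)+W[:3,3]
    return c["cx"]+c["fx"]*q[0]/-q[2], c["cy"]-c["fy"]*q[1]/-q[2]
def state():
    s=monitor.read_state(); print(round(s["time"],2),s["ee_pos"].round(4),s["force"].round(2),s["opening"].round(4),s["joint_positions"].round(3)); return s
E
python3 - <<'E'
import cv2
a=cv2.imread("pics/top0.png")[130:230,180:280]; cv2.imwrite("pics/topz.png",cv2.resize(a,(600,600),interpolation=cv2.INTER_CUBIC))
a=cv2.imread("pics/scene0.png")[125:245,195:315]; cv2.imwrite("pics/scz.png",cv2.resize(a,(600,600),interpolation=cv2.INTER_CUBIC))
E
```

```text
(no output)
```

View pics/topz.png

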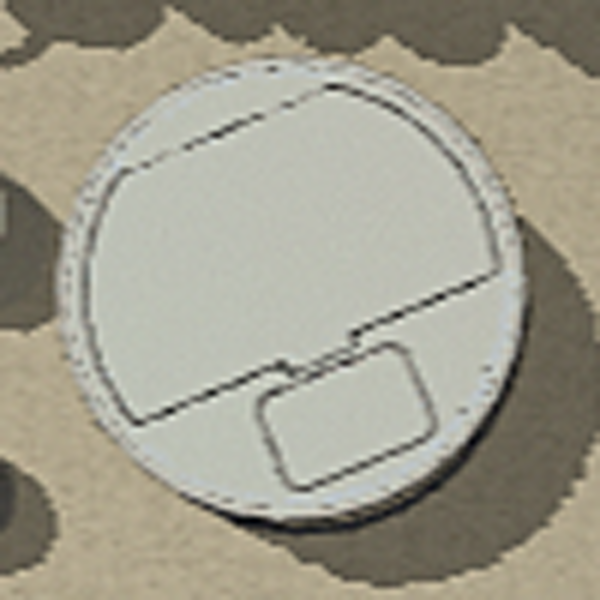

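View pics/scz.png

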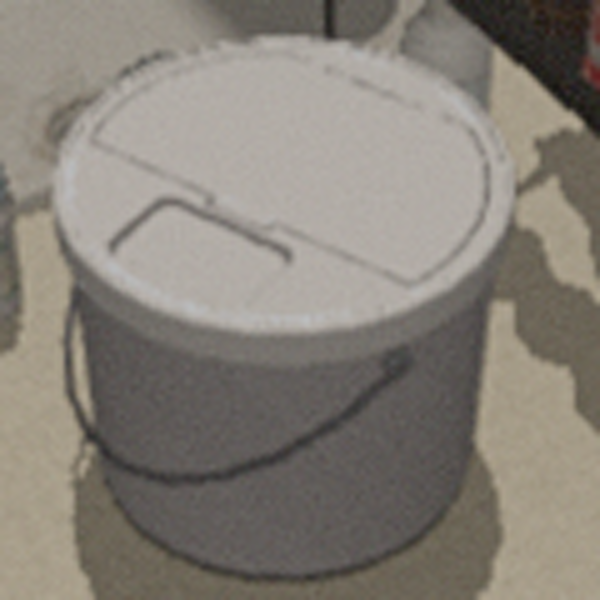

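The zoom shows the catch pad outline around (347,416), the hatch front edge from (138,423) to (498,270), and the hinge line from (125,170) to (330,88). Next I'll convert these to world points.

```bash
python3 - <<'E'
from h import *
f=lambda x,y,z=.175:ray("top",(x+.5)/6-.5+180,(y+.5)/6-.5+130,z)[:2]
pts={k:f(*v) for k,v in dict(c=(292,290),pad=(347,416),e1=(138,423),e2=(498,270),h1=(125,170),h2=(330,88)).items()}
for k,v in pts.items(): print(k,v.round(4))
d=pts['e1']-pts['e2'];d/=np.linalg.norm(d); n=np.array([-d[1],d[0]]); 
if n[0]>0:n=-n
print('edge len',np.linalg.norm(pts['e1']-pts['e2']),'dir pad',n,np.arctan2(n[1],n[0]))
m=(pts['e1']+pts['e2'])/2; c1=m-n*.03; print('centre from edge',c1,'from pad',pts['pad']-n*.064, 'pad-c dist',np.linalg.norm(pts['pad']-pts['c']))
# ring pts
import itertools
R=[f(x,y,.176) for x,y in [(57,290),(525,290),(292,57),(292,525)]]
print(np.round(R,4))
for n_ in("scene","top"):
  print(n_, proj(n_,[*pts['pad'],.175]))
s=state()
from scipy.spatial.transform import Rotation as Ro
print(Ro.from_quat(s['tcp_rot']).as_matrix().round(3))
for n_,u,v in [("top",170,168),("top",170,213),("top",210,247),("top",265,240),("top",296,243)]: print(n_,u,v,ray(n_,u,v,.0).round(3),ray(n_,u,v,.09).round(3))
E
```

```text
c [0.5458 0.0136]
pad [ 0.4899 -0.0128]
e1 [0.4843 0.0803]
e2 [ 0.5573 -0.0784]
h1 [0.5982 0.0905]
h2 [ 6.38e-01 -5.00e-04]
edge len 0.174617339049764 dir pad [-0.90856249 -0.41774897] -2.7106263179420695
centre from edge [0.54805683 0.01346137] from pad [0.54806404 0.0139357 ] pad-c dist 0.061825158767663715
[[ 0.543   0.1187]
 [ 0.5484 -0.0907]
 [ 0.6516  0.017 ]
 [ 0.4407  0.01  ]]
scene (np.float64(235.10320601435663), np.float64(175.05410550230232))
top (np.float64(237.41666666666666), np.float64(198.91666666666669))Traceback (most recent call last):
  File "<stdin>", line 15, in <module>
  File "h.py", line 11, in state
    s=monitor.read_state(); print(round(s["time"],2),s["ee_pos"].round(4),s["force"].round(2),s["opening"].round(4),s["joint_positions"].round(3)); return s
                                                                                              ^^^^^^^^^^^^^^^^^^
AttributeError: 'float' object has no attribute 'round'
```

```bash
sed -i 's/s\["opening"\].round(4)/round(s["opening"],4)/' h.py; python3 - <<'E'
from h import *
s=state()
from scipy.spatial.transform import Rotation as Ro
R=Ro.from_quat(s['tcp_rot']).as_matrix();print(R.round(3))
print('to pad above, tool axes/0.25', (R.T@(np.array([.487,-.014,.26])-s['ee_pos'])/.25).round(3))
for u,v in [(235,122),(160,125),(310,125),(265,90),(230,97),(180,45)]: print(u,v,*(ray("top",u,v,z)[:2].round(3) for z in(0,.1,.2,.3)))
# rack front corners seen in scene: (383,187) right front, (262,100) left
for u,v in [(383,187),(262,100),(352,160)]: print('scene',u,v,*(ray("scene",u,v,z).round(3) for z in(.1,.2,.3)))
E
```

```text
0.1 [0.2433 0.6295 0.2306] [-0.13 -0.13 -0.55] 0.0853 [ 1.164  0.116  1.442  0.     1.584 -0.038]
[[ 0.933 -0.     0.36 ]
 [-0.36  -0.001  0.933]
 [-0.    -1.    -0.001]]
to pad above, tool axes/0.25 [ 1.837 -0.116 -2.049]
235 122 [0.745 0.011] [0.719 0.005] [ 0.693 -0.001] [ 0.667 -0.008]
160 125 [0.729 0.245] [0.704 0.222] [0.68  0.198] [0.655 0.174]
310 125 [ 0.741 -0.223] [ 0.716 -0.212] [ 0.69  -0.201] [ 0.664 -0.19 ]
265 90 [ 0.85 -0.08] [ 0.816 -0.079] [ 0.782 -0.079] [ 0.749 -0.078]
230 97 [0.824 0.03 ] [0.793 0.022] [0.761 0.014] [0.729 0.007]
180 45 [0.99  0.194] [0.946 0.174] [0.902 0.154] [0.857 0.134]
scene 383 187 [ 0.807 -0.155  0.1  ] [ 0.717 -0.226  0.2  ] [ 0.626 -0.297  0.3  ]
scene 262 100 [0.762 0.312 0.1  ] [0.677 0.178 0.2  ] [0.593 0.045 0.3  ]
scene 352 160 [ 0.809 -0.04   0.1  ] [ 0.718 -0.126  0.2  ] [ 0.627 -0.213  0.3  ]
```

The pad direction is 0.43 rad from -x, towards -y, and the pad sits at about (0.489, -0.013). The rack front is near x = 0.69, so there is room behind the hatch. I'll move over in stages with the fingers shut.

```bash
python3 -m jog '[[[0.1,-0.2,-0.12],[0,0,0]],[[0.3,-0.2,-0.34],[0,0,0]],[[0.5,-0.2,-0.55],[0,0,0]],[[0.7,-0.2,-0.77],[0,0,0]],[[0.88,-0.2,-0.98],[0,0,0]],[[0.88,-0.2,-0.98],[0,0,0]]]' 0 20
python3 -m jog '[[[0.1,0,-0.12],[0,-0.05,0]],[[0.3,0,-0.34],[0,-0.15,0]],[[0.5,0,-0.56],[0,-0.25,0]],[[0.7,0,-0.78],[0,-0.35,0]],[[0.88,0,-0.98],[0,-0.45,0]],[[0.88,0,-0.98],[0,-0.51,0]],[[0.88,0,-0.98],[0,-0.51,0]]]' 0
python3 - <<'E'
from h import *
s=state()
from scipy.spatial.transform import Rotation as Ro
R=Ro.from_quat(s['tcp_rot']).as_matrix();print(R.round(3))
print('to pad above, tool axes/0.25', (R.T@(np.array([.487,-.014,.2])-s['ee_pos'])/.25).round(3))
E
```

```text
time: 0.85
ee_pos: [0.3606, 0.3194, 0.2808]
tcp_rot: [0.695, -0.13, 0.13, -0.695]
force: [-0.2, -0.4, 1.2]
opening: -0.0
time: 1.72
ee_pos: [0.4777, 0.0081, 0.2805]
tcp_rot: [0.691, 0.15, -0.151, -0.691]
force: [-0.1, 0.1, -0.0]
opening: -0.0001
1.73 [0.4777 0.0081 0.2805] [-0.07  0.14 -0.01] -0.0001 [-3.600e-02 -3.280e-01  1.773e+00 -1.000e-03  1.698e+00 -2.035e+00]
[[ 0.91  -0.001 -0.416]
 [ 0.416 -0.001  0.91 ]
 [-0.002 -1.    -0.001]]
to pad above, tool axes/0.25 [-0.002  0.322 -0.096]
```

```bash
python3 -m jog '[[[0,0.1,-0.096],[0,0,0]],[[-0.002,0.25,-0.096],[0,0,0]],[[-0.002,0.34,-0.096],[0,0,0]],[[-0.002,0.34,-0.096],[0,0,0]]]' 0
python3 - <<'E'
from h import *
s=state()
im=snapshot("top")[:,:,::-1]; a=im[130:230,180:280]; b=snapshot("scene")[:,:,::-1][105:245,185:325]
cv2.imwrite("pics/t1.png",np.hstack([cv2.resize(a,(400,400)),cv2.resize(b,(400,400))]))
E
```

```text
time: 2.22
ee_pos: [0.4863, -0.0134, 0.194]
tcp_rot: [0.691, 0.149, -0.152, -0.691]
force: [0.5, -0.6, 0.2]
opening: -0.0002
2.23 [ 0.4863 -0.0134  0.194 ] [ 0.46 -0.64  0.24] -0.0002 [-7.900e-02 -2.900e-01  1.882e+00 -1.000e-03  1.554e+00 -2.078e+00]
```

View pics/t1.png

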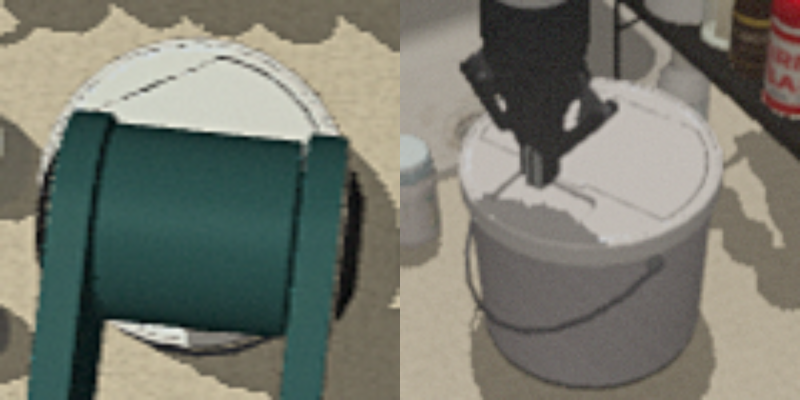

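The scene view at (540,182) shows the fingertips just above the pad, inside its outline. Now a slow press with force readout.

```bash
python3 -m jog '[[[0,0.06,0],[0,0,0]],[[0,0.08,0],[0,0,0]],[[0,0.084,0],[0,0,0]],[[0,0.088,0],[0,0,0]],[[0,0.092,0],[0,0,0]],[[0,0.096,0],[0,0,0]],[[0,0.096,0],[0,0,0]]]' 0
```

```text
time: 3.2
ee_pos: [0.4872, -0.0136, 0.1724]
tcp_rot: [0.691, 0.15, -0.151, -0.69]
force: [0.1, 0.1, -1.0]
opening: 0.0001
```

```bash
python3 -m jog '[[[0,0.004,0],[0,0,0]],[[0,0.008,0],[0,0,0]],[[0,0.012,0],[0,0,0]],[[0,0.012,0],[0,0,0]]]' 0
```

```text
time: 3.7
ee_pos: [0.4872, -0.0137, 0.1695]
tcp_rot: [0.691, 0.15, -0.151, -0.69]
force: [0.4, 0.2, 2.1]
opening: -0.0003
```

Contact at about 2 N. I'll keep pressing in small steps.

```bash
python3 -m jog '[[[0,0.004,0],[0,0,0]],[[0,0.008,0],[0,0,0]],[[0,0.008,0],[0,0,0]]]' 0
python3 -m jog '[[[0,0.004,0],[0,0,0]],[[0,0.006,0],[0,0,0]],[[0,0.006,0],[0,0,0]]]' 0
python3 - <<'E'
from h import *
s=state()
b=snapshot("scene")[:,:,::-1][105:245,185:325]
cv2.imwrite("pics/t2.png",cv2.resize(b,(400,400)))
E
```

```text
time: 4.08
ee_pos: [0.4873, -0.0137, 0.1675]
tcp_rot: [0.691, 0.15, -0.151, -0.69]
force: [-2.1, -0.4, 4.8]
opening: -0.0001
time: 4.45
ee_pos: [0.4873, -0.0137, 0.1661]
tcp_rot: [0.691, 0.15, -0.151, -0.69]
force: [-2.4, -0.5, 4.4]
opening: 0.0001
4.45 [ 0.4873 -0.0137  0.1661] [-2.41 -0.52  4.37] 0.0001 [-7.900e-02 -2.780e-01  1.918e+00 -1.000e-03  1.502e+00 -2.079e+00]
```

View pics/t2.png

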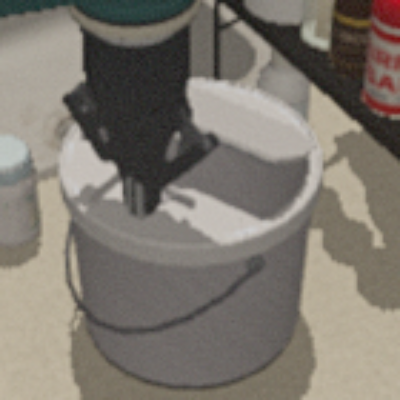

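The hatch is freed and rising in the scene view; the dark opening is visible around (260,180). I'll withdraw up and outward.

```bash
python3 -m jog '[[[0,-0.05,0],[0,0,0]],[[-0.1,-0.12,0],[0,0,0]],[[-0.25,-0.2,0],[0,0,0]],[[-0.32,-0.25,0],[0,0,0]],[[-0.32,-0.25,0],[0,0,0]],[[-0.32,-0.25,0],[0,0,0]],[[-0.32,-0.25,0],[0,0,0]],[[-0.32,-0.25,0],[0,0,0]],[[-0.32,-0.25,0],[0,0,0]],[[-0.32,-0.25,0],[0,0,0]],[[-0.32,-0.25,0],[0,0,0]],[[-0.32,-0.25,0],[0,0,0]]]' 0
python3 - <<'E'
from h import *
s=state()
from scipy.spatial.transform import Rotation as Ro
R=Ro.from_quat(s['tcp_rot']).as_matrix();print(R.round(3))
n=np.array([-.909,-.418]);c=np.array([.547,.0137]);h=c-n*.078
print('hinge',h,'tcp along -n past hinge',(s['ee_pos'][:2]-h)@-n,'lateral',(s['ee_pos'][:2]-h)@np.array([n[1],-n[0]]))
im=snapshot("top")[:,:,::-1]; a=im[110:230,170:290]; b=snapshot("scene")[:,:,::-1][85:245,185:345]
cv2.imwrite("pics/t3.png",np.hstack([cv2.resize(a,(400,400)),cv2.resize(b,(400,400))]))
E
```

```text
time: 6.0
ee_pos: [0.4145, -0.0468, 0.2287]
tcp_rot: [0.691, 0.15, -0.151, -0.69]
force: [0.3, -0.7, -0.7]
opening: -0.0004
6.0 [ 0.4145 -0.0468  0.2287] [ 0.33 -0.72 -0.7 ] -0.0004 [-1.730e-01 -4.710e-01  1.957e+00 -1.000e-03  1.655e+00 -2.172e+00]
[[ 0.909 -0.    -0.416]
 [ 0.416 -0.001  0.909]
 [-0.001 -1.    -0.001]]
hinge [0.617902 0.046304] tcp along -n past hinge -0.22378013868636368 lateral 0.0003411562959935159
```

View pics/t3.png

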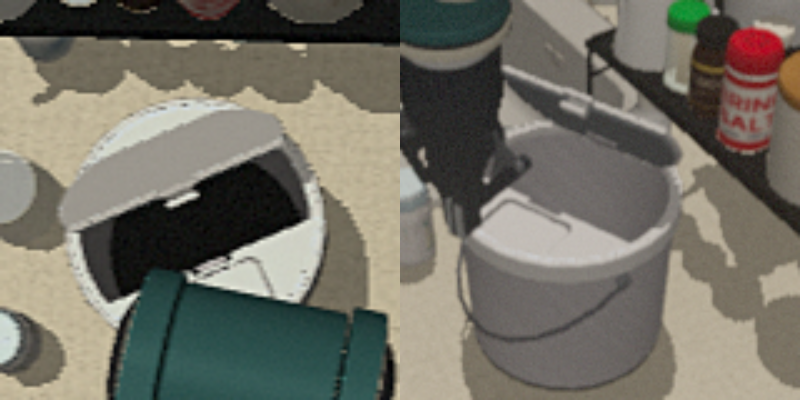

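The hatch stands at about 1 rad and the tool is in line with its middle. I'll approach, then push slowly along tool +x.

```bash
python3 -m jog '[[[0.1,-0.02,0],[0,0,0]],[[0.25,-0.02,0],[0,0,0]],[[0.4,-0.02,0],[0,0,0]],[[0.5,-0.02,0],[0,0,0]],[[0.54,-0.02,0],[0,0,0]],[[0.56,-0.02,0],[0,0,0]],[[0.58,-0.02,0],[0,0,0]],[[0.6,-0.02,0],[0,0,0]]]' 0
python3 -m jog '[[[0.02,0,0],[0,0,0]],[[0.04,0,0],[0,0,0]],[[0.06,0,0],[0,0,0]],[[0.08,0,0],[0,0,0]],[[0.1,0,0],[0,0,0]]]' 0
python3 - <<'E'
from h import *
s=state()
b=snapshot("scene")[:,:,::-1][85:245,185:345]
cv2.imwrite("pics/t4.png",cv2.resize(b,(400,400)))
E
```

```text
time: 7.1
ee_pos: [0.5509, 0.0153, 0.234]
tcp_rot: [0.692, 0.15, -0.15, -0.69]
force: [-1.3, -0.7, 0.7]
opening: -0.0
time: 7.72
ee_pos: [0.574, 0.0258, 0.2346]
tcp_rot: [0.692, 0.151, -0.15, -0.69]
force: [-3.1, -1.4, 8.5]
opening: -0.0
7.72 [0.574  0.0258 0.2346] [-3.08 -1.37  8.46] -0.0 [ 1.000e-03 -1.040e-01  1.658e+00 -2.000e-03  1.587e+00 -1.998e+00]
```

View pics/t4.png

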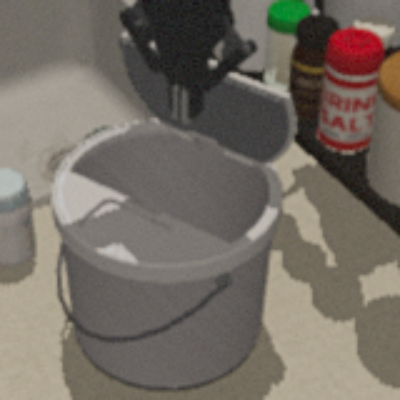

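The hatch is well up, but the 8.5 N upward force suggests its edge is catching under the linkage. I'll back off slightly, raise the tool 25 mm, and continue pushing with the tips.

```bash
python3 -m jog '[[[-0.05,0,0],[0,0,0]],[[-0.08,-0.05,0],[0,0,0]],[[-0.08,-0.1,0],[0,0,0]],[[-0.04,-0.1,0],[0,0,0]],[[0.0,-0.1,0],[0,0,0]],[[0.02,-0.1,0],[0,0,0]],[[0.04,-0.1,0],[0,0,0]]]' 0
python3 -m jog '[[[0.02,0,0],[0,0,0]],[[0.04,0,0],[0,0,0]],[[0.06,0,0],[0,0,0]]]' 0
python3 - <<'E'
from h import *
s=state()
b=snapshot("scene")[:,:,::-1][85:245,185:345]
cv2.imwrite("pics/t5.png",cv2.resize(b,(400,400)))
E
```

```text
time: 8.65
ee_pos: [0.5838, 0.0305, 0.2587]
tcp_rot: [0.691, 0.15, -0.15, -0.69]
force: [-0.8, 0.9, -0.2]
opening: -0.0002
time: 9.02
ee_pos: [0.5977, 0.0368, 0.2587]
tcp_rot: [0.691, 0.15, -0.15, -0.69]
force: [0.1, -0.8, -0.8]
opening: -0.0001
9.03 [0.5977 0.0368 0.2587] [ 0.1  -0.83 -0.76] -0.0001 [ 0.02  -0.055  1.573 -0.002  1.624 -1.98 ]
```

View pics/t5.png

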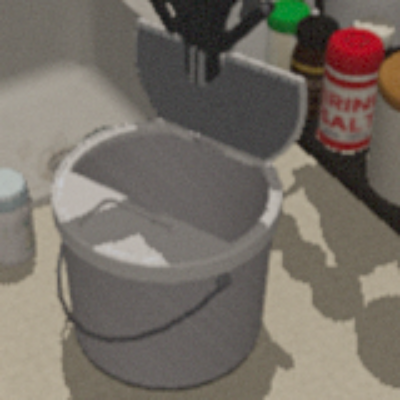

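The hatch is about upright. I'll continue past the dead point.

```bash
python3 -m jog '[[[0.02,0,0],[0,0,0]],[[0.04,0,0],[0,0,0]],[[0.06,0,0],[0,0,0]],[[0.08,0,0],[0,0,0]],[[0.1,0,0],[0,0,0]],[[0.11,0,0],[0,0,0]]]' 0
python3 - <<'E'
from h import *
s=state()
b=snapshot("scene")[:,:,::-1][85:245,185:345]
cv2.imwrite("pics/t6.png",cv2.resize(b,(400,400)))
E
```

```text
time: 9.82
ee_pos: [0.6234, 0.0486, 0.2585]
tcp_rot: [0.691, 0.15, -0.151, -0.69]
force: [0.1, -1.0, -0.6]
opening: 0.0004
9.82 [0.6234 0.0486 0.2585] [ 0.11 -1.03 -0.56] 0.0004 [ 3.800e-02  2.000e-03  1.517e+00 -1.000e-03  1.623e+00 -1.962e+00]
```

View pics/t6.png

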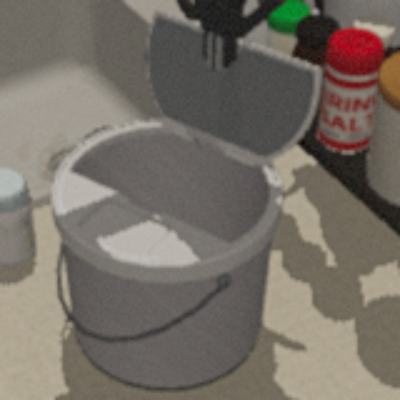

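The hatch is past upright (about 1.76 rad). I'll back straight off and let it fall to its stop.

```bash
python3 -m jog '[[[-0.1,0,0],[0,0,0]],[[-0.3,-0.02,0],[0,0,0]],[[-0.5,-0.1,0],[0,0,0]],[[-0.7,-0.2,0],[0,0,0]],[[-0.85,-0.25,0],[0,0,0]],[[-0.85,-0.25,0],[0,0,0]],[[-0.85,-0.25,0],[0,0,0]],[[-0.85,-0.25,0],[0,0,0]],[[-0.85,-0.25,0],[0,0,0]],[[-0.85,-0.25,0],[0,0,0]],[[-0.85,-0.25,0],[0,0,0]],[[-0.85,-0.25,0],[0,0,0]],[[-0.85,-0.25,0],[0,0,0]],[[-0.85,-0.25,0],[0,0,0]],[[-0.85,-0.25,0],[0,0,0]],[[-0.85,-0.25,0],[0,0,0]],[[-0.85,-0.25,0],[0,0,0]],[[-0.85,-0.25,0],[0,0,0]]]' 0
python3 -m jog '[[[0,0,0],[0,0,0]],[[0,0,0],[0,0,0]],[[0,0,0],[0,0,0]],[[0,0,0],[0,0,0]],[[0,0,0],[0,0,0]],[[0,0,0],[0,0,0]],[[0,0,0],[0,0,0]],[[0,0,0],[0,0,0]],[[0,0,0],[0,0,0]],[[0,0,0],[0,0,0]],[[0,0,0],[0,0,0]],[[0,0,0],[0,0,0]],[[0,0,0],[0,0,0]],[[0,0,0],[0,0,0]],[[0,0,0],[0,0,0]],[[0,0,0],[0,0,0]]]' 0
python3 - <<'E'
from h import *
s=state()
t=snapshot("top")[:,:,::-1]; sc=snapshot("scene")[:,:,::-1]
cv2.imwrite("pics/top9.png",t);cv2.imwrite("pics/scene9.png",sc)
cv2.imwrite("pics/t7.png",np.hstack([cv2.resize(t[110:230,170:290],(400,400)),cv2.resize(sc[85:245,185:345],(400,400))]))
t0=cv2.imread("pics/top0.png");s0=cv2.imread("pics/scene0.png")
d=np.hstack([cv2.absdiff(t0,t),cv2.absdiff(s0,sc)]); cv2.imwrite("pics/d7.png",cv2.resize(np.clip(d.astype(int)*3,0,255).astype('uint8'),(800,300)))
# hatch top edge: expected tab-side edge positions for several angles
n=np.array([-.909,-.418]);c=np.array([.547,.0137]);h=c-n*.078;l=np.array([-n[1],n[0]])
for a in(1.57,1.75,1.92):
  for w in(-.085,.085):
    p=np.r_[h+n*.108*np.cos(a)+l*w,.171+.108*np.sin(a)]; print(a,w,np.round(proj("scene",p)),np.round(proj("top",p)))
E
```

```text
time: 12.12
ee_pos: [0.4302, -0.0396, 0.3211]
tcp_rot: [0.691, 0.15, -0.151, -0.69]
force: [0.2, -0.7, -0.8]
opening: -0.0002
time: 14.12
ee_pos: [0.4302, -0.0396, 0.3211]
tcp_rot: [0.691, 0.15, -0.151, -0.69]
force: [0.6, -0.5, 0.5]
opening: -0.0
14.12 [ 0.4302 -0.0396  0.3211] [ 0.55 -0.51  0.51] -0.0 [-1.500e-01 -4.310e-01  1.782e+00 -1.000e-03  1.790e+00 -2.150e+00]
1.57 -0.085 [240.  93.] [181. 157.]
1.57 0.085 [305. 117.] [245. 130.]
1.75 -0.085 [245.  90.] [178. 150.]
1.75 0.085 [309. 113.] [242. 123.]
1.92 -0.085 [249.  89.] [176. 144.]
1.92 0.085 [313. 111.] [239. 117.]
```

View pics/t7.png

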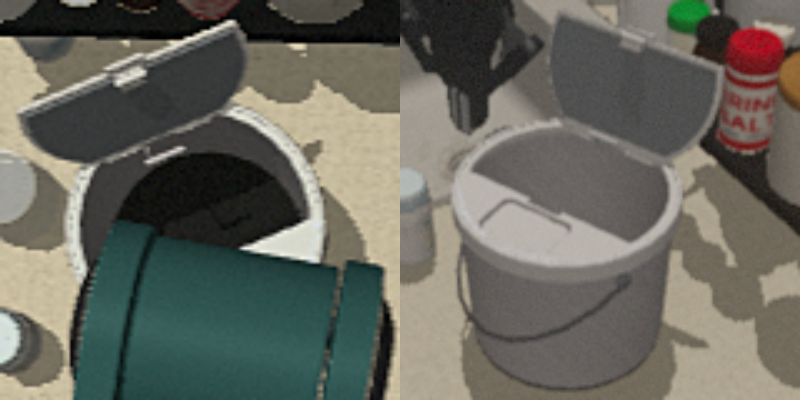

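View pics/d7.png

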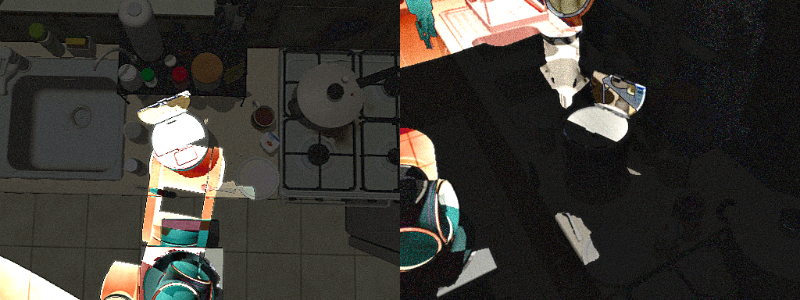

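The hatch corners in the top view, at about (176,144) and (241,117), match the prediction for 1.92 rad. In the scene difference image the bucket body shows no change. One last check that nothing is still moving, then I'll hand in.

```bash
python3 -m jog '[[[0,-0.02,0],[0,0,0]],[[0,-0.02,0],[0,0,0]],[[0,-0.02,0],[0,0,0]],[[0,-0.02,0],[0,0,0]],[[0,-0.02,0],[0,0,0]],[[0,-0.02,0],[0,0,0]],[[0,-0.02,0],[0,0,0]],[[0,-0.02,0],[0,0,0]]]' 0
python3 - <<'E'
from h import *
from station import job
sc=snapshot("scene")[:,:,::-1]; b=cv2.imread("pics/scene9.png"); a=cv2.imread("pics/scene0.png")
g=lambda i:cv2.GaussianBlur(i,(0,0),1).astype(int)
print('hatch region last 1s',abs(g(sc)-g(b))[85:150,240:318].mean())
print('bucket region vs start',abs(g(sc)-g(a))[190:240,200:300].mean(), 'background',abs(g(sc)-g(a))[250:300,400:500].mean())
S=np.float32
f=lambda i:S(cv2.cvtColor(np.ascontiguousarray(i[185:240,205:300]),cv2.COLOR_BGR2GRAY))
print('bucket shift px',cv2.phaseCorrelate(f(a),f(sc)))
print(job.close_job())
E
```

```text
time: 15.22
ee_pos: [0.4302, -0.0396, 0.3261]
tcp_rot: [0.691, 0.15, -0.151, -0.69]
force: [0.3, -0.2, -0.9]
opening: 0.0002
hatch region last 1s 0.8887573964497042
bucket region vs start 5.906866666666667 background 7.175466666666667
bucket shift px ((0.041412663117284865, 0.014292545418065572), 0.86230628490448)
the job is handed in; nothing more can be done
None
```

The caddy's hatch is open and resting on its stop, and the job was handed in at about 15 s of the 67 s allowed.

I found the pad from its outline in the top view, 0.43 rad to the right of the line from the lid's middle towards the robot. I pressed it with the shut fingers (at most about 5 N read) and the hatch sprang up to about 1 rad. Then I pushed the hatch past upright with the fingertips, backed off and let it fall by itself.

**Last checks:**
- **Hatch:** its corners in the top view match the predicted position for 1.92 rad, to about 2 pixels. It showed no movement over the final second.
- **Caddy:** the bucket has shifted 0.04 pixel in the scene view since the start, which is effectively nothing.
- **Things round it:** the before-and-after pictures show no change at the tub, mug or yoghurt pot. The arm or its shadow covers the peeler and spoon in the top view, so I checked those two less well; the gripper was never near them.
- **Robot:** the gripper is clear of everything, with only noise on the force reading.

One thing went less cleanly. In the first part of the push the hatch edge caught under the finger linkage, giving 8.5 N upward on the tool. I backed off, raised the tool 25 mm and finished the push with no noticeable force.

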